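Unplug the gas ring's igniter battery and slide it onto its charging plate

ROBOT

A 6-joint arm with a two-finger parallel gripper is mounted at the origin on the work surface. World frame = base frame: x ahead of the robot, y to its left, z up, the work surface at z = 0. Lengths are in m, angles in rad, forces in N, time in s.
With the tool pointing down it reaches from about 0.35 to 0.975 m from the base axis. Payload 4.9 kg.
Tool frame: the origin (TCP) lies at the very end of the fingers, on their centre line; the grasp point (between the pads) lies 19 mm behind it (manip.hold_point_z is the distance from the TCP to the grasp point, in m); z points along the fingers, x is the direction in which the jaws open and shut, and the axes are right-handed (so a half turn about z gives the same grasp; the last joint's range is limited). The gripper opens to 85 mm and grips with 20 to 120 N. Pads are 22 mm wide; open, the fingers measure 114 mm over their backs; the gripper's body (76 mm by 85 mm) begins 54 mm behind the grasp point. The pads swing forward as they close: fully open they stand 13 mm farther back than shut.
Start: joints at [-1.225, 0.053, 1.613, -0, 1.476, -0.119], TCP at [0.28, -0.559, 0.206] pointing down, gripper open.
Joint ranges: [-3.01, 3.01], [-1.01, 2.22], [0.06, 2.58], [-1.02, 4.17], [0.09, 2.62], [-3.14, 3.14]. Speed limits (rad/s): [2.57, 2.57, 3.14, 3.14, 3.14, 3.14].

INTERFACE

Orientations are given as a unit quaternion [w, x, y, z].
In Python, from plant import manip gives the robot as it stands.
- The arm moves only by the shell command python3 -m handwheel 'ROWS' [OPENING]. ROWS is JSON, a list of rows, each an object of numbers: "dx", "dy", "dz": the shift along the tool's x, y, z in m; "ax", "ay", "az": the turn, a rotation vector about the tool's x, y, z in rad. In form: [{"dx": .., "dy": .., "dz": .., "ax": .., "ay": .., "az": ..}, ...]. A call has 1 to 5 rows; each row is the pose to reach, as a shift and turn from the pose commanded when the call began, along the tool's axes at that moment; what a row does not reach only later rows make up. A row lasts 1/8 s, in which the tool goes at most 62.5 mm and 10.7 degrees, less where a joint would pass 70% of its speed; a pose out of reach is approached as far as the arm can. A call with a gripper value outside its range is refused whole. OPENING is the closure in counts, from 0 (fully open) to 255 (shut), set as the call begins (- or left out, the last holds). The fingers move at their own pace and stop on an object; the grip force is fixed at half the most. Time passes only in rows, so rows that repeat a pose let the fingers close. It gives the time, the measured TCP pose, the force and the opening at its end, in the units of the state.
- manip.state(): the state, without advancing time (a new reading comes with each control period).
- manip.grab_frame(name): name is "side" or "top"; returns a dict with "image" (420x560x3 uint8, blue, green, red), "z_map" (420x560 float32, m along the optical axis (not along the pixel's ray), 0 where there is no reading), "K" (3x3 intrinsics, pixels), "k1" (the pictures are not rectified: a ray, as slopes to the right and down, at radius r is drawn at 1 + k1 r^2 times it, then the intrinsics apply), "xyz" and "rotation" of the camera in the world. Camera axes: x right, y up, looking along -z (the intrinsics and any distortion apply to the point x, -y, -z); pixel columns grow to the right and rows downward; lengths in m; the calibration is good to about 2 mm. A picture is of the moment at which its call begins.
- manip.job_done(): hands the job in, once; it reports no verdict.
The state is a dict: "time": time; "joint_pos": joint angles; "joint_vel": joint speeds; "joint_efforts": joint torques, N m; "tool_pos": TCP position; "tool_rot": TCP orientation; "contact_force": force on the tool from outside, world axes, zero at the start; "ft_torque": the same for the moment, N m; "gripper_width": opening from 0.0 (shut) to 1.0 (fully open).
Only numpy, scipy, OpenCV 4.12 (cv2) and the standard library are available. Lean on these libraries where they do the work, as an engineer would, in place of code of your own. Each camera call takes 0.05 s, during which the arm holds its last target.

TASK

Unplug the igniter's flat battery pack from the socket of the gas ring and slide it along the bench, never lifted or tipped, until its block-shaped body lies wholly on the round charging plate. First move aside whichever of the cup and the jar stands in front of the pack, leaving it standing upright on the bench, off the plate; the pack must not bump into anything. Leave everything else standing where it is.

Things in the scene. Friction and masses are not known exactly. Their poses are not given: they have to be found in the camera images.
- gas_ring: Fixed gas ring with a grey igniter box (140 wide, 50 high, 70 deep) on its robot side. Origin on the bench, under the middle of the box's flat face; x points into the socket, y left, z up. The socket mouth in that face is 93 wide, 17 high from the bench, 45 deep. The burner, 200 across and 95 high, lies 135 to 335 mm behind the face.
- pack: Loose dark battery pack, 0.3 to 0.5 kg. A block 92 (x) by 100 (y) by 40 high, too wide to grip; origin under its centre. From its +x side a low tongue, 90 wide, 14 high, runs from x = 46 to 119 mm. At the start its axes match the gas ring's and it lies 86 mm before the mouth, 33 mm of tongue in the socket. Slides easily when pushed; centre of mass 17 mm to +x.
- pack_rear (a point): Point on top of the tongue (14 mm up), 20 mm behind the block's upright rear face (14 to 40 mm high), 66 mm to +x of the pack's origin. At the start it is the middle of the 40 mm gap between block and igniter box: fingertips lowered here, just above the tongue, can bear on the rear face and drag the pack out along its -x.
- socket (a point): Middle of the bottom of the socket mouth, on the gas ring (same point as its origin). A sprung plunger in the socket's roof rests in a cross groove of the tongue: 12 to 18 N along the pack's -x breaks it free within 6 mm of travel, then it drags with 7 to 10 N; the tongue is clear after 33 mm.
- plate: Fixed round charging plate, thin bare metal disc 190 across, flush with the bench so that things slide onto it without a step. Origin at its centre, on the bench. It lies to the left or to the right of the socket; the colander stands on the other side.
- cup: Loose white ceramic cup, open top, no handle, 68 across at the rim, narrower below, 85 high, 0.2 kg. Origin at the centre of its underside, z up. Either the cup or the jar stands 10 to 35 mm in front of the pack (on its -x side), blocking its way out; the other stands beside the igniter box.
- jar: Loose empty glass jar with a screw cap, 64 across, 110 high, 0.25 kg. Origin at the centre of its underside, z up. See the cup.
- tiffin: Loose three-tier steel tiffin carrier, 104 across (128 over its side clips, along its y), 191 high with its carrying handle, 0.9 kg. Origin at the centre of its underside. Stands beside the igniter box; must stay where it is.
- colander: Loose round steel colander, 160 across at the rim, 68 high, 0.25 kg. Origin at the centre of its underside. Must stay where it is.
Mind the look-alikes: they are no part of the job. Several things look just like the pack: the one meant starts farthest to the robot's right.

How it is judged:
On the way:
1. the pack has been drawn clear out of the socket (x of pack in the frame of gas_ring below -0.119 m and height (world z) of pack below 0.01 m), for 0.1 s.
At the end, for the whole second after the job is handed in: The pack lies flat and at rest with its block wholly on the plate (block centre within 27 mm of the plate's centre, any yaw; the tongue may overhang); cup and jar stand upright on the bench, off the plate, at rest; tiffin carrier and colander are within 20 mm of where they were (horizontal distance between pack and plate below 0.027 m and height (world z) of pack below 0.005 m and angle between pack's own z axis and vertical below 0.05 rad and linear speed of each of pack, cup, jar below 0.02 m/s and angle between each of cup, jar's own z axis and vertical below 0.1 rad and height (world z) of each of cup, jar below 0.006 m and horizontal distance between each of cup, jar and plate above 0.095 m and distance of each of tiffin, colander from where it was at the start of the episode below 0.02 m); the robot touches nothing.
It fails at once if the pack is lifted off the bench or tipped (height (world z) of pack above 0.015 m or angle between pack's own z axis and vertical above 0.25 rad).
It fails at once if the pack bumps into the cup, the jar, the tiffin carrier or the colander (contact force between pack and cup above 1 N or contact force between pack and jar above 1 N or contact force between pack and tiffin above 1 N or contact force between pack and colander above 1 N).
It fails at once if the tiffin carrier or the colander is shifted by more than 20 mm (distance of any of tiffin, colander from where it was at the start of the episode above 0.02 m).
It fails at once if both the cup and the jar are shifted by more than 20 mm (only one is in the way) (distance of each of cup, jar from where it was at the start of the episode above 0.02 m).
It fails at once if the cup or the jar is knocked over (angle between any of cup, jar's own z axis and vertical above 0.6 rad).
It also fails if it takes over 64 s, if anything falls off the work surface, if the arm or the gripper's body presses on something with over 40 N, if the wrist force passes 120 N, or if a joint passes its speed limit or range.

## Working session

There is one attempt and no reset: what is moved stays moved. The work goes in short steps, Python scripts to look and compute and a shell command to move; the robot and the scene stay as the last step left them, time stands still between calls to the robot, and variables do not carry over. Pictures are saved under pics/ and viewed, and the job is handed in when it is done.

```bash
ls; mkdir -p pics
cat > h.py <<'E'
import numpy as np, cv2, pickle
def grab(n):
    from plant import manip
    f=manip.grab_frame(n); pickle.dump(f,open(f'{n}.pkl','wb')); return f
def load(n): return pickle.load(open(f'{n}.pkl','rb'))
def cloud(f):
    z=f['z_map'];K=f['K'];h,w=z.shape
    u,v=np.meshgrid(np.arange(w),np.arange(h))
    xd=(u-K[0,2])/K[0,0];yd=(v-K[1,2])/K[1,1]
    x,y=xd.copy(),yd.copy()
    for _ in range(20):
        s=1+f['k1']*(x*x+y*y);x,y=xd/s,yd/s
    P=np.stack([x*z,-y*z,-z],-1)
    W=P@np.array(f['rotation']).T+np.array(f['xyz'])
    W[z==0]=np.nan
    return W
E
python3 - <<'E'
from h import *
from plant import manip
print(manip.state())
for n in('side','top'):
    f=grab(n);cv2.imwrite(f'pics/{n}0.png',f['image']);print(n,f['K'],f['k1'],f['xyz'],f['rotation'])
E
```

```text
pics
{'time': 0.0, 'joint_pos': array([-1.22502136e+00,  5.33458123e-02,  1.61428334e+00, -4.96873058e-05,
        1.47600259e+00, -1.19004763e-01]), 'joint_vel': array([-6.74359300e-04, -2.27302759e-03, -2.44379866e-04,  9.45380716e-05,
        8.81565303e-04, -1.08936516e-03]), 'joint_efforts': array([-2.74629499e-03, -3.93690312e+01, -3.70174670e+01, -2.04203338e-04,
        7.12171241e-03,  4.56945884e-06]), 'tool_pos': array([ 0.27989576, -0.55807094,  0.20457629]), 'tool_rot': array([-6.15378432e-04,  8.50949073e-01, -5.25247214e-01, -8.13261821e-04]), 'contact_force': array([-0.35942852, -0.67550623, -0.28055053]), 'ft_torque': array([-0.04568974,  0.01233811, -0.01039832]), 'gripper_width': 1.0023035328953394}
side [[391.74994559   0.         285.71782054]
 [  0.         391.74994559 209.8611847 ]
 [  0.           0.           1.        ]] 0.03344509892111225 [0.3420773  0.73453359 0.85695543] [-0.06016001 -0.03125618  0.33251328  0.94065868]
top [[497.43062482   0.         273.2283147 ]
 [  0.         497.43062482 214.18271565]
 [  0.           0.           1.        ]] -0.12478989093434467 [0.29260047 0.10279066 1.3538449 ] [-0.70056066 -0.04474073  0.0514402   0.71032875]
```

```bash
sed -i "s/np.array(f\['rotation'\]).T/R(f['rotation']).T/" h.py
cat >> h.py <<'E'
def R(q):
    from scipy.spatial.transform import Rotation as r
    return r.from_quat([q[1],q[2],q[3],q[0]]).as_matrix()
E
python3 - <<'E'
from h import *
for n in('side','top'):
    W=cloud(load(n)); print(n,np.nanmedian(W[...,2]),[np.nanpercentile(W[...,i],[1,99]) for i in range(3)])
E
```

```text
side 0.00046494640198935233 [array([-1.01392784,  1.52418429]), array([-2.25916291,  0.59545223]), array([-0.65332921,  0.520179  ])]
top 0.0015993524458048913 [array([-0.06415453,  1.12314014]), array([-0.74300791,  0.86146855]), array([-0.00557162,  0.7180612 ])]
```

View pics/top0.png

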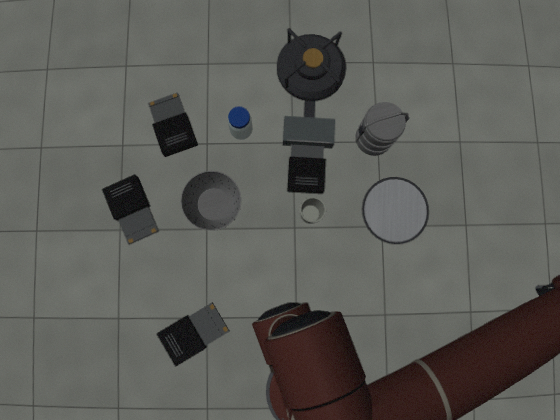

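View pics/side0.png

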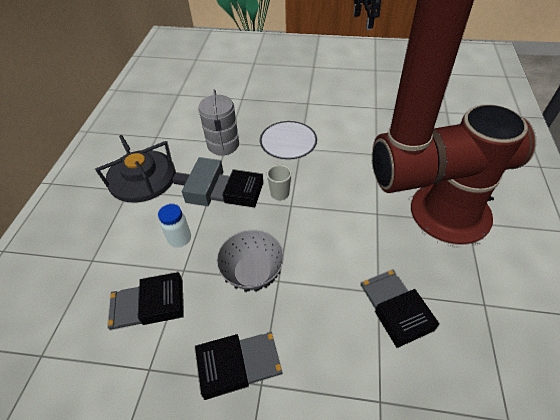

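Top view: pack candidates are at pixels (306,173), (178,135), (125,195) and (182,340). The one at (306,173) is farthest right (lowest y) and is the only one plugged into the box (309,130), so it fits. The cup (312,210) blocks it. The plate is at (395,210) on the right, the tiffin at (380,130), the colander at (211,200) and the jar at (239,120). Next I take a crop and measure.

Run:
```python
from h import *
f=load('top');g=load('side')
c=f['image'][95:250,180:440];cv2.imwrite('pics/crop0.png',cv2.resize(c,None,fx=3,fy=3,interpolation=cv2.INTER_CUBIC))
for nm in('top','side'):
    f=load(nm);W=cloud(f);img=f['image'];br=img.max(-1)
    X,Y,Z=W[...,0],W[...,1],W[...,2]
    def rect(m,l):
        m=m.astype(np.uint8);n,lab,st,ce=cv2.connectedComponentsWithStats(m)
        for i in range(1,n):
            if st[i,4]<60: continue
            p=np.stack([X[lab==i],Y[lab==i]],-1).astype(np.float32)
            r=cv2.minAreaRect(p);print(nm,l,st[i,4],ce[i].round(),'c',np.round(r[0],4),'sz',np.round(r[1],4),'ang',round(r[2],1),'z',np.round(np.median(Z[lab==i]),4),'mean',p.mean(0).round(4))
    roi=(X>0.4)&(X<1.15)&(Y>-0.4)&(Y<0.55)
    rect(roi&(Z>.034)&(Z<.045)&(br<70),'block')
    rect(roi&(Z>.046)&(Z<.054),'box')
    rect(roi&(Z>.075)&(Z<.09),'cup')
    rect(roi&(Z>.06)&(Z<.07),'colander')
    rect(roi&(Z>.10)&(Z<.116),'jar')
    rect(roi&(Z>.13),'tiffin')
    # plate
    rect(roi&(abs(Z)<.008)&(br>190),'plate')
```

```text
top block 129 [313.  40.] c [ 0.9754 -0.0322] sz [0.075  0.0274] ang 86.8 z 0.0364 mean [ 0.9748 -0.0325]
top block 291 [290.  57.] c [0.9224 0.0365] sz [0.0409 0.1095] ang 74.2 z 0.0368 mean [0.9232 0.0362]
top block 267 [335.  59.] c [ 0.911  -0.0926] sz [0.1044 0.0393] ang 3.2 z 0.0367 mean [ 0.914  -0.0926]
top block 507 [312.  83.] c [ 0.8431 -0.0251] sz [0.1296 0.0664] ang 87.3 z 0.037 mean [ 0.8425 -0.0237]
top block 1061 [174. 133.] c [0.7024 0.3595] sz [0.093  0.1001] ang 18.9 z 0.0408 mean [0.7017 0.3583]
top block 1153 [307. 174.] c [ 0.5818 -0.0026] sz [0.099  0.0932] ang 85.9 z 0.0404 mean [ 0.5807 -0.0025]
top block 1159 [124. 197.] c [0.5266 0.4914] sz [0.0951 0.1001] ang 23.7 z 0.0406 mean [0.5255 0.4905]
top block 197 [200. 192.] c [0.5254 0.2754] sz [0.0825 0.1384] ang 52.7 z 0.0397 mean [0.5352 0.2846]
top box 1096 [309. 130.] c [ 0.7028 -0.011 ] sz [0.1382 0.0735] ang 86.0 z 0.0507 mean [ 0.7023 -0.0107]
top box 82 [194. 187.] c [0.5459 0.2973] sz [0.0314 0.1136] ang 49.8 z 0.05 mean [0.5474 0.299 ]
top cup 146 [313.  57.] c [ 0.902  -0.0272] sz [0.0537 0.0524] an
[... 2478 characters left out ...]
.7079 0.1918] sz [0.0615 0.0256] ang 40.9 z 0.0647 mean [0.7056 0.1965]
side colander 375 [248. 248.] c [0.5121 0.2464] sz [0.158  0.1436] ang 30.1 z 0.0662 mean [0.5186 0.227 ]
side colander 62 [260. 283.] c [0.4688 0.3153] sz [0.0811 0.0123] ang 31.8 z 0.067 mean [0.4714 0.3184]
side jar 104 [219. 127.] c [ 0.677  -0.1628] sz [0.1023 0.0553] ang 21.6 z 0.11 mean [ 0.6758 -0.1568]
side jar 380 [170. 213.] c [0.72   0.1772] sz [0.0545 0.0575] ang 14.7 z 0.1104 mean [0.7182 0.1805]
side tiffin 872 [216. 109.] c [ 0.6893 -0.1929] sz [0.1035 0.1049] ang 54.7 z 0.1592 mean [ 0.6832 -0.1779]
side plate 1174 [287. 140.] c [ 0.4859 -0.2494] sz [0.1685 0.1707] ang 5.1 z 0.0021 mean [ 0.4871 -0.2435]
```

View pics/crop0.png

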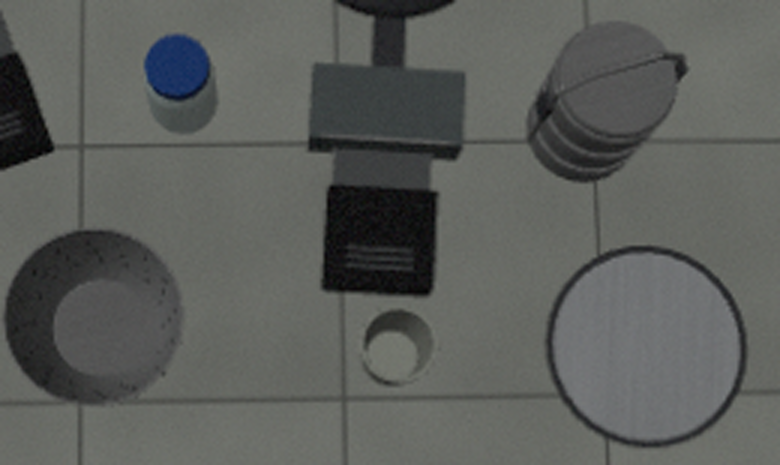

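The crop confirms it: the plugged-in dark pack is at crop (380,240), the box is behind it and the cup is in front. Next I measure the plate and set up a move calculator.

```bash
cat >> h.py <<'E'
def plan(x,y,z,yaw):
    """tool-frame shift/turn for a downward tool with jaw axis at world angle yaw (deg, mod 180)"""
    from scipy.spatial.transform import Rotation as r
    from plant import manip
    s=manip.state();A=R(s['tool_rot'])
    best=None
    for k in(0,180):
        a=np.radians(yaw+k);X=np.array([np.cos(a),np.sin(a),0]);Z=np.array([0,0,-1.]);B=np.stack([X,np.cross(Z,X),Z],1)
        rv=r.from_matrix(A.T@B).as_rotvec()
        if best is None or np.linalg.norm(rv)<np.linalg.norm(best): best=rv
    d=A.T@(np.array([x,y,z])-s['tool_pos'])
    print('d',d.round(4),'rv',best.round(4),'| tcp',s['tool_pos'].round(4),'jaw yaw',np.degrees(np.arctan2(A[1,0],A[0,0])).round(2),'j6',s['joint_pos'][5].round(2),'t',round(s['time'],2),'F',s['contact_force'].round(1),'w',round(s['gripper_width'],2))
E
python3 - <<'E'
from h import *
f=load('top');W=cloud(f);X,Y,Z=[W[...,i] for i in range(3)]
hsv=f['image'].astype(int);print(f['image'][210,395],f['image'][240,460],f['image'][210,428])
g=f['image'].max(-1);roi=(X>.37)&(X<.62)&(Y<-.13)&(Y>-.38)&(Z<.02)
m=(roi&(g<80)).astype(np.uint8)
n,lab,st,ce=cv2.connectedComponentsWithStats(m)
i=1+np.argmax(st[1:,4]);print(st[i])
p=np.stack([X[lab==i],Y[lab==i]],-1).astype(np.float32);print(cv2.fitEllipse(cv2.convexHull(p)),cv2.minEnclosingCircle(p))
for n in('top','side'):
    f=load(n);W=cloud(f);X,Y,Z=[W[...,i] for i in range(3)]
    m=(abs(X-.48)<.06)&(abs(Y+.01)<.06)&(Z>.079);p=np.stack([X[m],Y[m]],-1).astype(np.float32);print('cup',cv2.minEnclosingCircle(p))
plan(.478,-.011,.16,86)
E
```

```text
[112 111 108] [103 112 108] [52 53 52]
[362 170  67  82 510]
((0.48546767234802246, -0.24791967868804932), (0.1869889497756958, 0.21268287301063538), 85.4029541015625) ((0.485273152589798, -0.23035928606987), 0.1152484267950058)
cup ((0.47731485962867737, -0.012685230001807213), 0.03394751250743866)
cup ((0.47874730825424194, -0.012064838781952858), 0.035272058099508286)
d [-0.4002 -0.4222  0.0455] rv [2.000e-04 1.900e-03 5.346e-01] | tcp [ 0.28   -0.5581  0.2047] jaw yaw -63.37 j6 -0.12 t 0.1 F [-0.6 -0.   0.7] w 1.0
```

```bash
python3 -m handwheel '[{"dx":-0.04,"dy":-0.042,"dz":0,"az":0.11},{"dx":-0.08,"dy":-0.084,"dz":0,"az":0.22},{"dx":-0.12,"dy":-0.126,"dz":0,"az":0.33},{"dx":-0.16,"dy":-0.168,"dz":0,"az":0.44},{"dx":-0.2,"dy":-0.21,"dz":0,"az":0.535}]' 0
python3 - <<'E'
from h import *
plan(.478,-.0122,.16,86)
f=load('side');W=cloud(f);X,Y,Z=[W[...,i] for i in range(3)];g=f['image'].max(-1)
m=((X>.37)&(X<.6)&(Y<-.13)&(Y>-.38)&(abs(Z)<.02)&(g<90)).astype(np.uint8)
p=np.stack([X[m>0],Y[m>0]],-1)
from scipy.optimize import least_squares
for n in('side','top'):
    f=load(n);W=cloud(f);X,Y,Z=[W[...,i] for i in range(3)];g=f['image'].max(-1)
    d=np.hypot(X-.486,Y+.249);m=(d>.08)&(d<.108)&(abs(Z)<.02)&(g<85);p=np.stack([X[m],Y[m]],-1)
    print(n,m.sum(),least_squares(lambda c:np.hypot(p[:,0]-c[0],p[:,1]-c[1])-c[2],[.486,-.249,.095],loss='soft_l1',f_scale=.003).x)
E
```

```text
d [-0.3991 -0.4217  0.0455] rv [2.000e-04 1.900e-03 5.346e-01] | tcp [ 0.28   -0.5581  0.2047] jaw yaw -63.37 j6 -0.12 t 0.1 F [-0.6 -0.   0.7] w 1.0
side 170 [ 0.48368811 -0.2485384   0.0916988 ]
top 543 [ 0.48546944 -0.25005039  0.09155816]invalid input at $[0]: expected keys dx, dy, dz, ax, ay, az
```

Every row needs all the keys. The plate is at about (0.485, -0.249).

```bash
python3 -m handwheel '[{"dx":-0.04,"dy":-0.042,"dz":0,"ax":0,"ay":0,"az":0.11},{"dx":-0.08,"dy":-0.084,"dz":0,"ax":0,"ay":0,"az":0.22},{"dx":-0.12,"dy":-0.126,"dz":0,"ax":0,"ay":0,"az":0.33},{"dx":-0.16,"dy":-0.168,"dz":0,"ax":0,"ay":0,"az":0.44},{"dx":-0.2,"dy":-0.21,"dz":0,"ax":0,"ay":0,"az":0.535}]' 0
python3 -c "
from h import *
plan(.478,-.0122,.16,86)"
```

```text
time: 0.72
tool_pos: [0.3783, -0.2838, 0.2053]
tool_rot: [0.0, -0.681, 0.733, 0.0]
contact_force: [0.8, -0.3, -0.4]
gripper_width: 1.003
d [-0.2782 -0.0794  0.0454] rv [ 0.0002  0.0005 -0.0041] | tcp [ 0.3783 -0.2838  0.2053] jaw yaw -94.23 j6 0.84 t 0.72 F [ 0.8 -0.3 -0.4] w 1.0
```

```bash
python3 -m handwheel '[{"dx":-0.056,"dy":-0.016,"dz":0,"ax":0,"ay":0,"az":0},{"dx":-0.112,"dy":-0.032,"dz":0,"ax":0,"ay":0,"az":0},{"dx":-0.168,"dy":-0.048,"dz":0,"ax":0,"ay":0,"az":0},{"dx":-0.224,"dy":-0.064,"dz":0.02,"ax":0,"ay":0,"az":0},{"dx":-0.278,"dy":-0.079,"dz":0.04,"ax":0,"ay":0,"az":0}]' 0
python3 -c "
from h import *
plan(.478,-.0122,.045,86)"
```

```text
time: 1.35
tool_pos: [0.4769, -0.012, 0.1654]
tool_rot: [0.0, -0.682, 0.731, -0.0]
contact_force: [0.8, -0.1, -0.2]
gripper_width: 0.998
d [ 1.000e-04 -1.000e-03  1.204e-01] rv [-0.001  -0.0002 -0.0001] | tcp [ 0.4769 -0.012   0.1654] jaw yaw -94.01 j6 1.46 t 1.35 F [ 0.8 -0.1 -0.2] w 1.0
```

```bash
python3 -m handwheel '[{"dx":0,"dy":-0.001,"dz":0.04,"ax":0,"ay":0,"az":0},{"dx":0,"dy":-0.001,"dz":0.08,"ax":0,"ay":0,"az":0},{"dx":0,"dy":-0.001,"dz":0.11,"ax":0,"ay":0,"az":0},{"dx":0,"dy":-0.001,"dz":0.126,"ax":0,"ay":0,"az":0},{"dx":0,"dy":-0.001,"dz":0.126,"ax":0,"ay":0,"az":0}]' 0
python3 -m handwheel '[{"dx":0,"dy":0,"dz":0,"ax":0,"ay":0,"az":0},{"dx":0,"dy":0,"dz":0,"ax":0,"ay":0,"az":0},{"dx":0,"dy":0,"dz":0,"ax":0,"ay":0,"az":0},{"dx":0,"dy":0,"dz":0,"ax":0,"ay":0,"az":0},{"dx":0,"dy":0,"dz":0,"ax":0,"ay":0,"az":0}]' 255
python3 -c "
from h import *
plan(.385,.11,.05,86)"
```

```text
time: 1.98
tool_pos: [0.4765, -0.0139, 0.0387]
tool_rot: [-0.001, -0.682, 0.732, 0.001]
contact_force: [-0.6, 0.3, 0.2]
gripper_width: 1.0
time: 2.6
tool_pos: [0.4796, -0.0143, 0.0425]
tool_rot: [0.001, -0.682, 0.732, -0.002]
contact_force: [-0.2, 2.5, 6.0]
gripper_width: 0.767
d [-0.1174  0.1031 -0.008 ] rv [-0.0045 -0.0002 -0.0005] | tcp [ 0.4796 -0.0143  0.0425] jaw yaw -94.03 j6 1.46 t 2.6 F [-0.2  2.5  6. ] w 0.77
```

```bash
python3 -m handwheel '[{"dx":0,"dy":0,"dz":-0.01,"ax":0,"ay":0,"az":0},{"dx":0,"dy":0.0,"dz":-0.025,"ax":0,"ay":0,"az":0},{"dx":0,"dy":0.02,"dz":-0.03,"ax":0,"ay":0,"az":0},{"dx":0,"dy":0.04,"dz":-0.03,"ax":0,"ay":0,"az":0},{"dx":-0.015,"dy":0.06,"dz":-0.03,"ax":0,"ay":0,"az":0}]'
python3 - <<'E'
from h import *
f=grab('side');cv2.imwrite('pics/s1.png',f['image'])
plan(.385,.11,.07,86)
E
```

```text
time: 3.22
tool_pos: [0.4185, 0.0047, 0.0708]
tool_rot: [0.0, -0.681, 0.732, -0.001]
contact_force: [-0.5, 0.6, -1.5]
gripper_width: 0.763
d [-1.008e-01  3.820e-02  1.000e-04] rv [ 0.0022  0.0014 -0.0004] | tcp [0.4161 0.0067 0.0698] jaw yaw -94.02 j6 1.48 t 3.27 F [-0.2  2.  -3.6] w 0.76
```

View pics/s1.png

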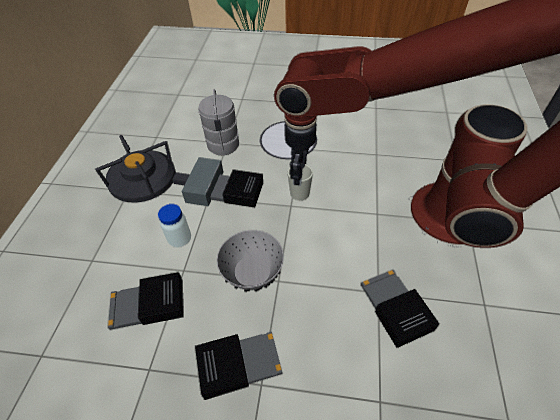

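The cup at (300,184) is held upright and clear of the pack at (243,188). Next I carry it to the left.

```bash
python3 -m handwheel '[{"dx":-0.025,"dy":0.01,"dz":0,"ax":0,"ay":0,"az":0},{"dx":-0.05,"dy":0.02,"dz":0,"ax":0,"ay":0,"az":0},{"dx":-0.075,"dy":0.03,"dz":0,"ax":0,"ay":0,"az":0},{"dx":-0.1,"dy":0.038,"dz":0.005,"ax":0,"ay":0,"az":0},{"dx":-0.1,"dy":0.038,"dz":0.015,"ax":0,"ay":0,"az":0}]'
python3 -m handwheel '[{"dx":0,"dy":0,"dz":0.004,"ax":0,"ay":0,"az":0},{"dx":0,"dy":0,"dz":0.008,"ax":0,"ay":0,"az":0},{"dx":0,"dy":0,"dz":0.012,"ax":0,"ay":0,"az":0},{"dx":0,"dy":0,"dz":0.014,"ax":0,"ay":0,"az":0},{"dx":0,"dy":0,"dz":0.014,"ax":0,"ay":0,"az":0}]'
```

```text
time: 3.9
tool_pos: [0.3884, 0.1084, 0.0556]
tool_rot: [0.001, -0.683, 0.731, -0.001]
contact_force: [0.5, 0.1, -1.5]
gripper_width: 0.766
time: 4.53
tool_pos: [0.3892, 0.107, 0.0426]
tool_rot: [0.0, -0.682, 0.732, -0.001]
contact_force: [-2.3, -0.4, 5.6]
gripper_width: 0.763
```

Force up about 6 N at the same height as at the grasp, so the cup is on the bench. Next I release it and rise.

```bash
python3 -m handwheel '[{"dx":0,"dy":0,"dz":0,"ax":0,"ay":0,"az":0},{"dx":0,"dy":0,"dz":0,"ax":0,"ay":0,"az":0},{"dx":0,"dy":0,"dz":0,"ax":0,"ay":0,"az":0},{"dx":0,"dy":0,"dz":0,"ax":0,"ay":0,"az":0}]' 0
python3 -m handwheel '[{"dx":0,"dy":0,"dz":-0.02,"ax":0,"ay":0,"az":0},{"dx":0,"dy":0,"dz":-0.05,"ax":0,"ay":0,"az":0},{"dx":0,"dy":0,"dz":-0.09,"ax":0,"ay":0,"az":0},{"dx":0,"dy":0,"dz":-0.12,"ax":0,"ay":0,"az":0},{"dx":0,"dy":0,"dz":-0.12,"ax":0,"ay":0,"az":0}]'
python3 - <<'E'
from h import *
f=grab('side');cv2.imwrite('pics/s2.png',f['image'])
W=cloud(f);X,Y,Z=[W[...,i] for i in range(3)];br=f['image'].max(-1)
m=(Z>.079)&(Z<.09)&(abs(X-.39)<.06)&(abs(Y-.107)<.06);p=np.stack([X[m],Y[m]],-1).astype(np.float32);print('cup',m.sum(),cv2.minEnclosingCircle(p))
m=(Z>.034)&(Z<.045)&(br<70)&(abs(X-.58)<.07)&(abs(Y)<.07);p=np.stack([X[m],Y[m]],-1).astype(np.float32);print('pack',cv2.minAreaRect(p))
yaw=-4.2;u=np.array([np.cos(np.radians(yaw)),np.sin(np.radians(yaw))])
c=np.array([.582,-.001]);print('rear',c+.066*u)
plan(*(c+.066*u),.12,86)
E
```

```text
time: 5.03
tool_pos: [0.3877, 0.1075, 0.0407]
tool_rot: [-0.0, -0.682, 0.731, 0.0]
contact_force: [0.7, 0.1, -0.0]
gripper_width: 1.002
time: 5.65
tool_pos: [0.3897, 0.1077, 0.1637]
tool_rot: [0.002, -0.682, 0.731, -0.002]
contact_force: [-0.8, 0.0, -0.3]
gripper_width: 1.005
cup 166 ((0.3879508972167969, 0.11027438193559647), 0.0350460521876812)
pack ((0.5819078683853149, 0.00031550973653793335), (0.09963317215442657, 0.09316425025463104), 85.97025299072266)
rear [ 0.64782276 -0.00583372]
d [ 0.095  -0.2666  0.0421] rv [-0.0022  0.0004 -0.0003] | tcp [0.3884 0.1076 0.1615] jaw yaw -94.02 j6 1.73 t 5.7 F [ 0.2 -0.4  0.7] w 1.0
```

View pics/s2.png

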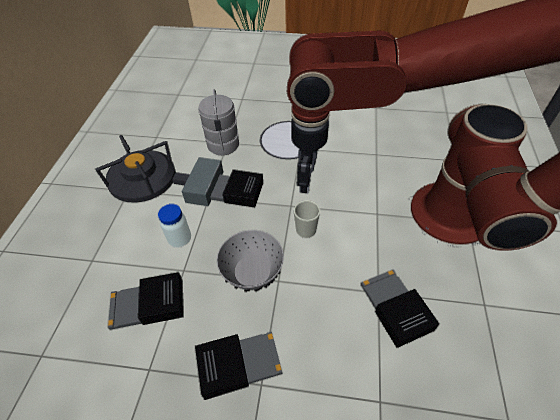

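The cup stands upright at (307,219), position (0.388, 0.110). The pack has not moved. Next I go over the gap with the jaws half closed.

```bash
python3 -m handwheel '[{"dx":0.019,"dy":-0.053,"dz":0,"ax":0,"ay":0,"az":0},{"dx":0.038,"dy":-0.107,"dz":0,"ax":0,"ay":0,"az":0},{"dx":0.057,"dy":-0.16,"dz":0,"ax":0,"ay":0,"az":0},{"dx":0.076,"dy":-0.213,"dz":0,"ax":0,"ay":0,"az":0},{"dx":0.095,"dy":-0.267,"dz":0,"ax":0,"ay":0,"az":0}]' 140
python3 -m handwheel '[{"dx":0,"dy":0,"dz":0.03,"ax":0,"ay":0,"az":0},{"dx":0,"dy":0,"dz":0.06,"ax":0,"ay":0,"az":0},{"dx":0,"dy":0,"dz":0.09,"ax":0,"ay":0,"az":0},{"dx":0,"dy":0,"dz":0.09,"ax":0,"ay":0,"az":0}]' 140
python3 - <<'E'
from h import *
plan(.6478,-.0058,.018,85.9)
f=grab('side');cv2.imwrite('pics/s3.png',cv2.resize(f['image'][100:240,120:340],None,fx=3.5,fy=3.5,interpolation=cv2.INTER_CUBIC))
E
```

```text
time: 6.32
tool_pos: [0.6478, -0.0067, 0.1576]
tool_rot: [-0.001, -0.682, 0.732, 0.002]
contact_force: [-0.1, 0.2, -0.4]
gripper_width: 0.448
time: 6.82
tool_pos: [0.6433, -0.0055, 0.0648]
tool_rot: [-0.003, -0.682, 0.731, 0.004]
contact_force: [-0.1, -0.3, 0.4]
gripper_width: 0.457
d [ 0.     -0.005   0.0468] rv [0.0104 0.0006 0.0013] | tcp [ 0.6433 -0.0055  0.0648] jaw yaw -94.02 j6 1.52 t 6.83 F [-0.1 -0.3  0.4] w 0.46
```

View pics/s3.png

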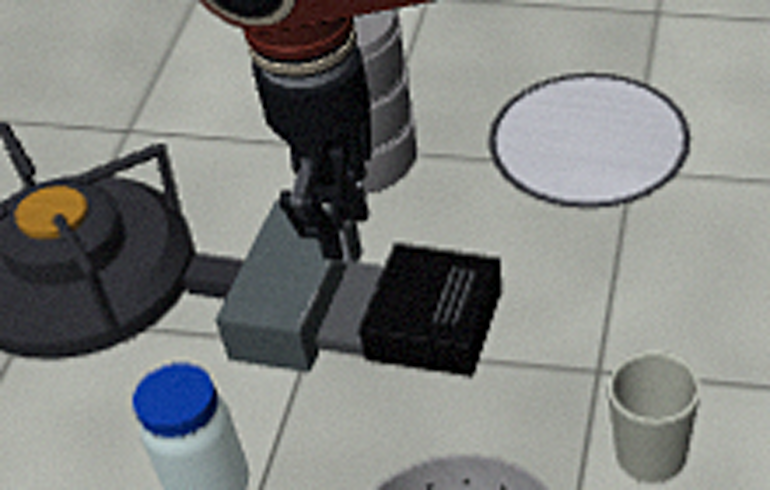

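Fingers are above the tongue gap at crop (335,240), with the box at (280,290) and the block at (430,310). I let it settle before lowering.

```bash
python3 -m handwheel '[{"dx":0,"dy":0,"dz":0,"ax":0,"ay":0,"az":0},{"dx":0,"dy":0,"dz":0,"ax":0,"ay":0,"az":0}]' 140
python3 -c "
from h import *
plan(.6478,-.0058,.018,85.9)"
```

```text
time: 7.12
tool_pos: [0.6486, -0.0061, 0.0726]
tool_rot: [0.001, -0.682, 0.731, -0.001]
contact_force: [-0.5, 0.9, 0.1]
gripper_width: 0.449
d [-0.0002  0.001   0.0546] rv [-0.0028 -0.0001  0.0014] | tcp [ 0.6486 -0.0061  0.0726] jaw yaw -94.02 j6 1.52 t 7.12 F [-0.5  0.9  0.1] w 0.45
```

```bash
python3 -m handwheel '[{"dx":0,"dy":0,"dz":0.012,"ax":0,"ay":0,"az":0},{"dx":0,"dy":0,"dz":0.024,"ax":0,"ay":0,"az":0},{"dx":0,"dy":0,"dz":0.036,"ax":0,"ay":0,"az":0},{"dx":0,"dy":0,"dz":0.044,"ax":0,"ay":0,"az":0},{"dx":0,"dy":0,"dz":0.048,"ax":0,"ay":0,"az":0}]' 140
python3 -m handwheel '[{"dx":0,"dy":0,"dz":0.002,"ax":0,"ay":0,"az":0},{"dx":0,"dy":0,"dz":0.002,"ax":0,"ay":0,"az":0},{"dx":0,"dy":0,"dz":0.002,"ax":0,"ay":0,"az":0}]' 140
python3 - <<'E'
from h import *
plan(.6478,-.0058,.018,85.9)
f=grab('side');cv2.imwrite('pics/s4.png',cv2.resize(f['image'][130:230,170:300],None,fx=5,fy=5,interpolation=cv2.INTER_CUBIC))
E
```

```text
time: 7.75
tool_pos: [0.647, -0.0059, 0.0217]
tool_rot: [-0.0, -0.682, 0.732, 0.001]
contact_force: [0.2, 0.4, 0.2]
gripper_width: 0.452
time: 8.12
tool_pos: [0.6479, -0.006, 0.0213]
tool_rot: [0.0, -0.682, 0.731, -0.0]
contact_force: [-0.2, 0.1, -0.1]
gripper_width: 0.449
d [-0.0002  0.0001  0.0033] rv [-0.0009 -0.      0.0013] | tcp [ 0.6479 -0.006   0.0213] jaw yaw -94.02 j6 1.52 t 8.12 F [-0.2  0.1 -0.1] w 0.45
```

View pics/s4.png

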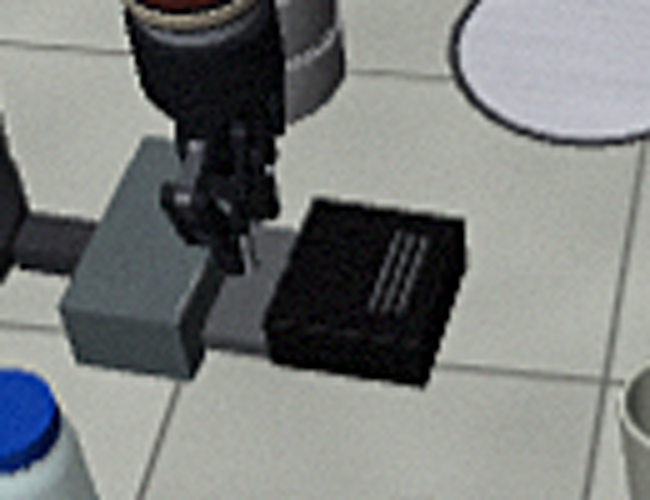

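Fingertips are in the gap at crop (240,265), about 3 mm above my target height and touching nothing. Next I lower them 3 mm and draw the pack out slowly.

```bash
python3 -m handwheel '[{"dx":0,"dy":0,"dz":0.003,"ax":0,"ay":0,"az":0},{"dx":0,"dy":0.004,"dz":0.003,"ax":0,"ay":0,"az":0},{"dx":0,"dy":0.008,"dz":0.003,"ax":0,"ay":0,"az":0},{"dx":0,"dy":0.010,"dz":0.003,"ax":0,"ay":0,"az":0},{"dx":0,"dy":0.012,"dz":0.003,"ax":0,"ay":0,"az":0}]' 140
python3 -m handwheel '[{"dx":0,"dy":0.003,"dz":0,"ax":0,"ay":0,"az":0},{"dx":0,"dy":0.006,"dz":0,"ax":0,"ay":0,"az":0},{"dx":0,"dy":0.009,"dz":0,"ax":0,"ay":0,"az":0},{"dx":0,"dy":0.012,"dz":0,"ax":0,"ay":0,"az":0},{"dx":0,"dy":0.015,"dz":0,"ax":0,"ay":0,"az":0}]' 140
```

```text
time: 8.8
tool_pos: [0.6354, -0.0051, 0.0179]
tool_rot: [0.0, -0.682, 0.731, -0.0]
contact_force: [0.2, -0.5, 0.3]
gripper_width: 0.448
time: 9.43
tool_pos: [0.6204, -0.0041, 0.0178]
tool_rot: [-0.0, -0.682, 0.731, 0.0]
contact_force: [0.1, 0.6, -0.2]
gripper_width: 0.453
```

Run:
```python
from h import *
f=grab('side');cv2.imwrite('pics/s5.png',cv2.resize(f['image'][130:230,170:300],None,fx=5,fy=5,interpolation=cv2.INTER_CUBIC))
W=cloud(f);X,Y,Z=[W[...,i] for i in range(3)];br=f['image'].max(-1)
plan(.6478,-.0058,.018,85.9)
```

```text
d [-0.0002 -0.0279 -0.0003] rv [0.0005 0.     0.0014] | tcp [ 0.62   -0.004   0.0177] jaw yaw -94.02 j6 1.51 t 9.47 F [ 0.5 -0.4 -0.2] w 0.45
```

View pics/s5.png

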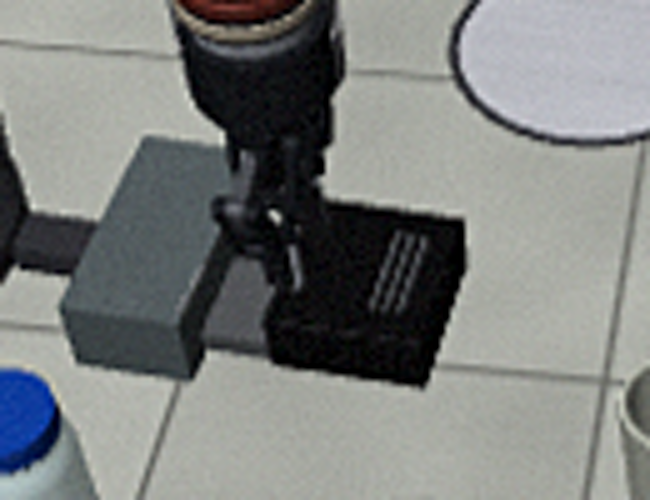

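Run:
```python
from h import *
f=load('side')
W=cloud(f)
for v in (174,178,182,184,186,188,190,192,194):
    print(v,[(u,*(W[v,u]*1000).round().astype(int)) for u in range(218,240,2)])
c=f['image'][150:215,200:270];c=cv2.convertScaleAbs(c,alpha=2.2,beta=20);cv2.imwrite('pics/s5b.png',cv2.resize(c,None,fx=9,fy=9,interpolation=cv2.INTER_CUBIC))
```

```text
174 [(218, np.int64(622), np.int64(60), np.int64(136)), (220, np.int64(615), np.int64(64), np.int64(140)), (222, np.int64(613), np.int64(57), np.int64(133)), (224, np.int64(612), np.int64(46), np.int64(122)), (226, np.int64(615), np.int64(24), np.int64(99)), (228, np.int64(609), np.int64(25), np.int64(101)), (230, np.int64(622), np.int64(-25), np.int64(48)), (232, np.int64(614), np.int64(-20), np.int64(55)), (234, np.int64(608), np.int64(-20), np.int64(55)), (236, np.int64(607), np.int64(-35), np.int64(40)), (238, np.int64(601), np.int64(-33), np.int64(43))]
178 [(218, np.int64(630), np.int64(48), np.int64(107)), (220, np.int64(622), np.int64(55), np.int64(115)), (222, np.int64(617), np.int64(53), np.int64(114)), (224, np.int64(613), np.int64(49), np.int64(109)), (226, np.int64(611), np.int64(41), np.int64(101)), (228, np.int64(612), np.int64(24), np.int64(84)), (230, np.int64(621), np.int64(-16), np.int64(42)), (232, np.int64(615), np.int64(-17), np.int64(41)), (234, np.int64(610), np.int64(-19), np.int64(40)), (236, np.int64(604), np.int64(-18), np.int64(41)), (238, np.int64(598), 
[... 3211 characters left out ...]
, np.int64(598), np.int64(35), np.int64(41)), (236, np.int64(591), np.int64(38), np.int64(45)), (238, np.int64(587), np.int64(34), np.int64(41))]
194 [(218, np.int64(650), np.int64(26), np.int64(15)), (220, np.int64(644), np.int64(27), np.int64(17)), (222, np.int64(630), np.int64(45), np.int64(39)), (224, np.int64(624), np.int64(46), np.int64(42)), (226, np.int64(619), np.int64(43), np.int64(39)), (228, np.int64(613), np.int64(45), np.int64(42)), (230, np.int64(607), np.int64(43), np.int64(41)), (232, np.int64(602), np.int64(42), np.int64(39)), (234, np.int64(595), np.int64(45), np.int64(44)), (236, np.int64(591), np.int64(42), np.int64(41)), (238, np.int64(586), np.int64(39), np.int64(38))]
```

View pics/s5b.png

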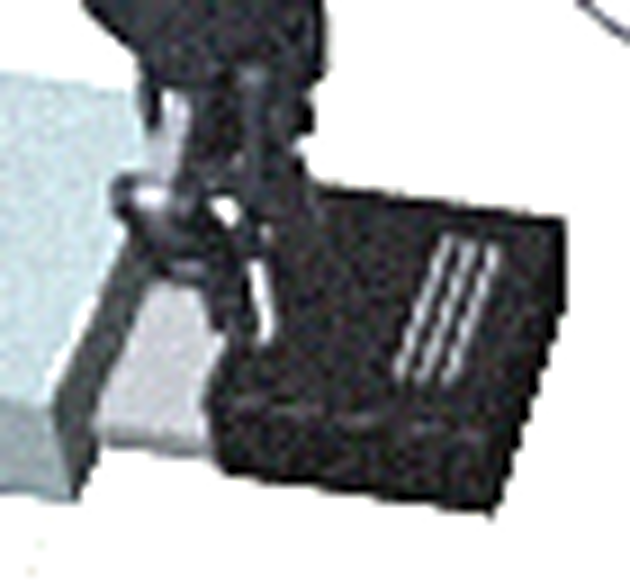

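```bash
cat >> h.py <<'E'
def proj(f,P):
    p=R(f['rotation']).T@(np.array(P)-np.array(f['xyz']));x,y=p[0]/-p[2],-p[1]/-p[2]
    s=1+f['k1']*(x*x+y*y);K=f['K'];return K[0,0]*x*s+K[0,2],K[1,1]*y*s+K[1,2],-p[2]
E
python3 - <<'E'
from h import *
f=load('side')
for y in(-.03,-.004,.022):
  for z in(.018,.03,.045,.06): print(y,z,np.round(proj(f,(.62,y,z)),1))
g=grab('top');cv2.imwrite('pics/t5.png',cv2.resize(g['image'][90:230,230:400],None,fx=4,fy=4,interpolation=cv2.INTER_CUBIC))
# finger points: cloud around tool
for n,ff in(('side',f),('top',g)):
    W=cloud(ff);X,Y,Z=[W[...,i] for i in range(3)]
    m=(abs(X-.62)<.02)&(abs(Y+.004)<.07)&(Z>.045)&(Z<.13)
    for lo in np.arange(.045,.13,.01):
        k=m&(Z>=lo)&(Z<lo+.01)
        if k.any(): print(n,round(lo,3),k.sum(),'y',np.percentile(Y[k],[2,50,98]).round(3),'x',np.percentile(X[k],[2,98]).round(3))
E
```

```text
-0.03 0.018 [232.3 180.1   1.2]
-0.03 0.03 [231.8 177.3   1.1]
-0.03 0.045 [231.2 173.7   1.1]
-0.03 0.06 [230.5 170.    1.1]
-0.004 0.018 [230.4 186.6   1.1]
-0.004 0.03 [229.9 183.8   1.1]
-0.004 0.045 [229.2 180.2   1.1]
-0.004 0.06 [228.5 176.5   1.1]
0.022 0.018 [228.4 193.3   1.1]
0.022 0.03 [227.8 190.5   1.1]
0.022 0.045 [227.1 186.9   1.1]
0.022 0.06 [226.4 183.3   1.1]
side 0.045 19 y [-0.025 -0.022  0.027] x [0.609 0.628]
side 0.055 36 y [-0.026  0.022  0.03 ] x [0.608 0.63 ]
side 0.065 28 y [-0.026  0.023  0.03 ] x [0.608 0.628]
side 0.075 22 y [-0.03  -0.022  0.029] x [0.607 0.626]
side 0.085 25 y [-0.032 -0.022  0.046] x [0.606 0.626]
side 0.095 40 y [-0.048  0.035  0.05 ] x [0.603 0.634]
side 0.105 53 y [-0.05   0.024  0.055] x [0.603 0.634]
side 0.115 54 y [-0.05   0.023  0.058] x [0.602 0.632]
side 0.125 20 y [-0.018  0.025  0.059] x [0.603 0.632]
top 0.095 10 y [-0.052 -0.047  0.014] x [0.614 0.623]
top 0.105 4 y [-0.049 -0.012  0.051] x [0.61  0.618]
top 0.115 10 y [-0.061 -0.052  0.036] x [0.605 0.614]
top 0.125 4 y [-0.061 -0.056  0.046] x [0.605 0.612]
```

View pics/t5.png

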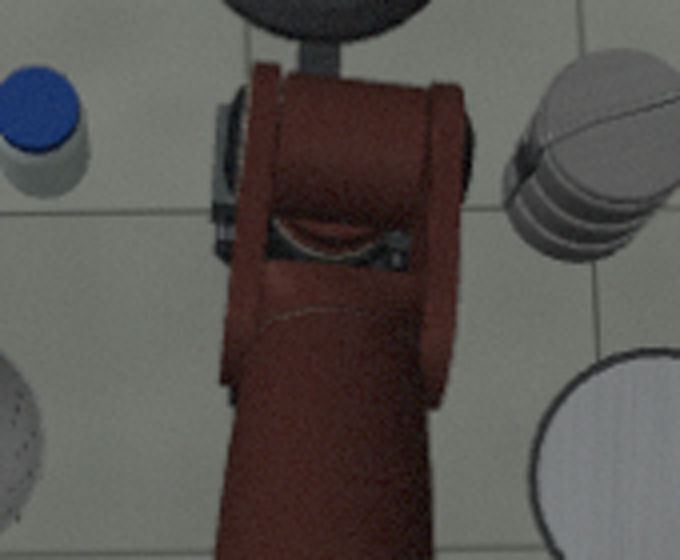

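The fingers touch nothing, and the depth points show their lower ends at about z = 0.045, above the block top. So the real tips sit higher than the reported TCP at this opening. I go back over the gap and feel downwards.

```bash
python3 -m handwheel '[{"dx":0,"dy":-0.01,"dz":0,"ax":0,"ay":0,"az":0},{"dx":0,"dy":-0.02,"dz":0,"ax":0,"ay":0,"az":0},{"dx":0,"dy":-0.0275,"dz":0,"ax":0,"ay":0,"az":0},{"dx":0,"dy":-0.0275,"dz":0,"ax":0,"ay":0,"az":0},{"dx":0,"dy":-0.0275,"dz":0,"ax":0,"ay":0,"az":0}]' 140
python3 - <<'E'
from h import *
from plant import manip
print(manip.hold_point_z)
f=grab('side');cv2.imwrite('pics/s6.png',cv2.resize(cv2.convertScaleAbs(f['image'][150:215,190:260],alpha=2.2,beta=20),None,fx=9,fy=9,interpolation=cv2.INTER_CUBIC))
plan(.6478,-.0058,.018,85.9)
for y in(-.03,.02):
  for z in(.018,.03,.045): print(y,z,np.round(proj(f,(.6478,y,z)),1))
E
```

```text
time: 10.15
tool_pos: [0.6479, -0.0059, 0.0176]
tool_rot: [-0.0, -0.682, 0.731, 0.0]
contact_force: [-0.2, 0.1, 0.2]
gripper_width: 0.442
0.0187
d [-0.0002 -0.0001 -0.0004] rv [0.0006 0.0001 0.0013] | tcp [ 0.6477 -0.006   0.0176] jaw yaw -94.02 j6 1.52 t 10.2 F [-0.7 -0.6  0.8] w 0.45
-0.03 0.018 [223.1 179.3   1.2]
-0.03 0.03 [222.5 176.5   1.1]
-0.03 0.045 [221.8 172.9   1.1]
0.02 0.018 [219.1 191.9   1.1]
0.02 0.03 [218.4 189.1   1.1]
0.02 0.045 [217.6 185.5   1.1]
```

View pics/s6.png

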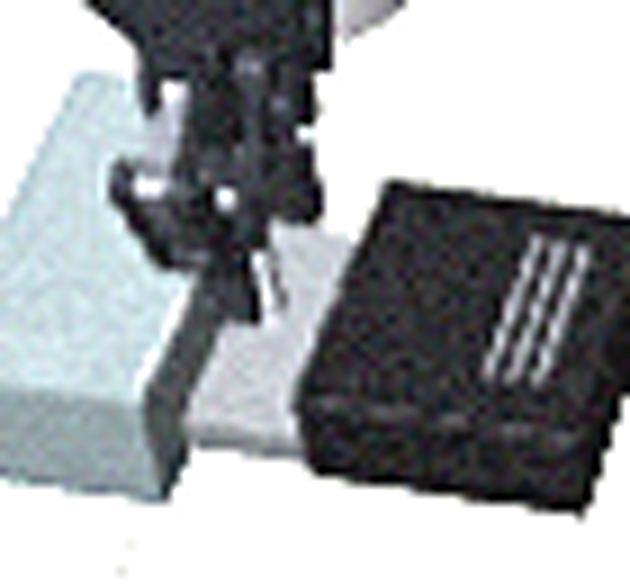

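The fingertip ends at crop (255,320), i.e. pixel (218,186). That projects to z ≈ 0.045 with the TCP reported at 0.018, so an offset of about 27 mm is confirmed. I lower by touch in small steps.

```bash
python3 -m handwheel '[{"dx":0,"dy":0,"dz":0.005,"ax":0,"ay":0,"az":0},{"dx":0,"dy":0,"dz":0.010,"ax":0,"ay":0,"az":0},{"dx":0,"dy":0,"dz":0.015,"ax":0,"ay":0,"az":0},{"dx":0,"dy":0,"dz":0.018,"ax":0,"ay":0,"az":0},{"dx":0,"dy":0,"dz":0.02,"ax":0,"ay":0,"az":0}]' 140
python3 - <<'E'
from h import *
f=grab('side');cv2.imwrite('pics/s7.png',cv2.resize(cv2.convertScaleAbs(f['image'][150:215,190:260],alpha=2.2,beta=20),None,fx=9,fy=9,interpolation=cv2.INTER_CUBIC))
plan(.6478,-.0058,.018,85.9)
E
```

```text
time: 10.82
tool_pos: [0.6479, -0.006, -0.0025]
tool_rot: [-0.0, -0.682, 0.731, 0.0]
contact_force: [-0.9, 0.4, 0.4]
gripper_width: 0.454
d [-0.0002 -0.     -0.0207] rv [0.0006 0.     0.0014] | tcp [ 0.6478 -0.006  -0.0027] jaw yaw -94.02 j6 1.52 t 10.88 F [ 0.  -0.3 -1.6] w 0.46
```

View pics/s7.png

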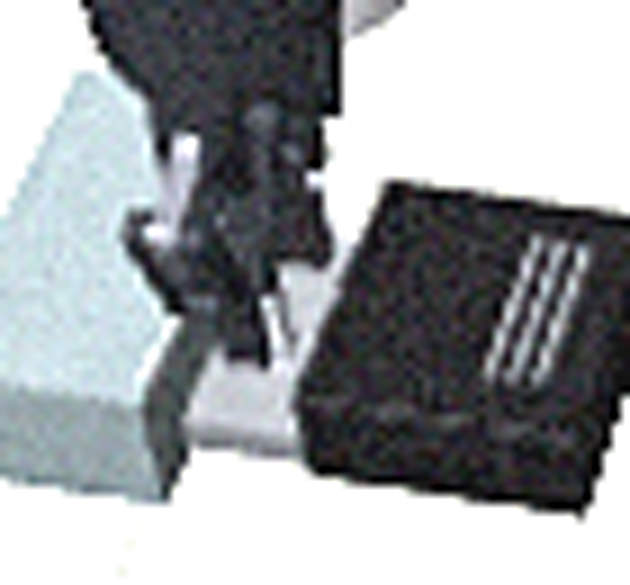

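The tip is now at about z = 0.025. I go 4 mm lower and drag.

```bash
python3 -m handwheel '[{"dx":0,"dy":0,"dz":0.002,"ax":0,"ay":0,"az":0},{"dx":0,"dy":0.0,"dz":0.004,"ax":0,"ay":0,"az":0},{"dx":0,"dy":0.004,"dz":0.004,"ax":0,"ay":0,"az":0},{"dx":0,"dy":0.007,"dz":0.004,"ax":0,"ay":0,"az":0},{"dx":0,"dy":0.010,"dz":0.004,"ax":0,"ay":0,"az":0}]' 140
python3 -m handwheel '[{"dx":0,"dy":0.003,"dz":0,"ax":0,"ay":0,"az":0},{"dx":0,"dy":0.006,"dz":0,"ax":0,"ay":0,"az":0},{"dx":0,"dy":0.009,"dz":0,"ax":0,"ay":0,"az":0}]' 140
python3 -c "
from h import *
f=grab('side')
W=cloud(f);X,Y,Z=[W[...,i] for i in range(3)];br=f['image'].max(-1)
plan(.6478,-.0058,.018,85.9)"
```

```text
time: 11.5
tool_pos: [0.638, -0.0052, -0.0061]
tool_rot: [0.0, -0.682, 0.731, -0.0]
contact_force: [1.6, 0.2, -0.9]
gripper_width: 0.451
time: 11.88
tool_pos: [0.6323, -0.005, -0.0055]
tool_rot: [0.003, -0.682, 0.732, -0.003]
contact_force: [9.2, -1.3, -5.7]
gripper_width: 0.451
d [-0.0003 -0.0163 -0.0234] rv [-0.0073 -0.0002  0.0012] | tcp [ 0.6316 -0.005  -0.0055] jaw yaw -94.03 j6 1.52 t 11.93 F [ 8.1 -0.8 -5.3] w 0.45
```

```bash
python3 -m handwheel '[{"dx":0,"dy":0.003,"dz":0.001,"ax":0,"ay":0,"az":0},{"dx":0,"dy":0.006,"dz":0.002,"ax":0,"ay":0,"az":0},{"dx":0,"dy":0.009,"dz":0.003,"ax":0,"ay":0,"az":0},{"dx":0,"dy":0.013,"dz":0.003,"ax":0,"ay":0,"az":0}]' 140
python3 - <<'E'
from h import *
f=grab('side');cv2.imwrite('pics/s8.png',cv2.resize(cv2.convertScaleAbs(f['image'][140:215,190:290],alpha=1.8,beta=20),None,fx=7,fy=7,interpolation=cv2.INTER_CUBIC))
plan(.6478,-.0058,.018,85.9)
E
```

```text
time: 12.42
tool_pos: [0.6226, -0.0045, -0.0055]
tool_rot: [0.005, -0.682, 0.732, -0.006]
contact_force: [11.9, -0.6, -0.8]
gripper_width: 0.447
d [-0.0005 -0.0265 -0.0232] rv [-0.0134 -0.0005  0.0012] | tcp [ 0.6216 -0.0045 -0.0055] jaw yaw -94.03 j6 1.51 t 12.47 F [ 8.  -0.8  2.5] w 0.45
```

View pics/s8.png

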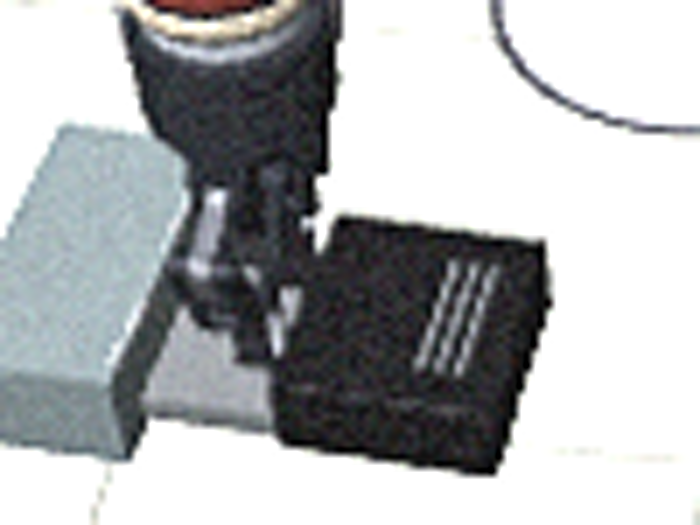

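The pack is coming out flat: the block is at crop (410,330) and the tongue is still in the box mouth. I continue the drag.

```bash
python3 -m handwheel '[{"dx":0,"dy":0.004,"dz":0,"ax":0,"ay":0,"az":0},{"dx":0,"dy":0.008,"dz":0,"ax":0,"ay":0,"az":0},{"dx":0,"dy":0.012,"dz":0,"ax":0,"ay":0,"az":0},{"dx":0,"dy":0.016,"dz":0,"ax":0,"ay":0,"az":0},{"dx":0,"dy":0.020,"dz":0,"ax":0,"ay":0,"az":0}]' 140
python3 -m handwheel '[{"dx":0,"dy":0.005,"dz":0,"ax":0,"ay":0,"az":0},{"dx":0,"dy":0.01,"dz":0,"ax":0,"ay":0,"az":0},{"dx":0,"dy":0.015,"dz":0,"ax":0,"ay":0,"az":0},{"dx":0,"dy":0.020,"dz":0,"ax":0,"ay":0,"az":0},{"dx":0,"dy":0.025,"dz":0,"ax":0,"ay":0,"az":0}]' 140
python3 - <<'E'
from h import *
f=grab('side');cv2.imwrite('pics/s9.png',cv2.resize(cv2.convertScaleAbs(f['image'][130:240,190:340],alpha=1.8,beta=20),None,fx=5,fy=5,interpolation=cv2.INTER_CUBIC))
plan(.554,0.001,-.008,85.9)
E
```

```text
time: 13.1
tool_pos: [0.596, -0.0023, -0.0091]
tool_rot: [0.0, -0.682, 0.731, -0.0]
contact_force: [4.6, -0.1, 3.2]
gripper_width: 0.449
time: 13.72
tool_pos: [0.5709, -0.0006, -0.0091]
tool_rot: [0.0, -0.682, 0.731, -0.0]
contact_force: [4.8, -0.3, 3.7]
gripper_width: 0.45
d [-0.0003  0.0161 -0.0015] rv [0.0013 0.     0.0014] | tcp [ 5.7e-01 -5.0e-04 -9.5e-03] jaw yaw -94.02 j6 1.51 t 13.78 F [ 3.9 -0.6  2.4] w 0.45
```

View pics/s9.png

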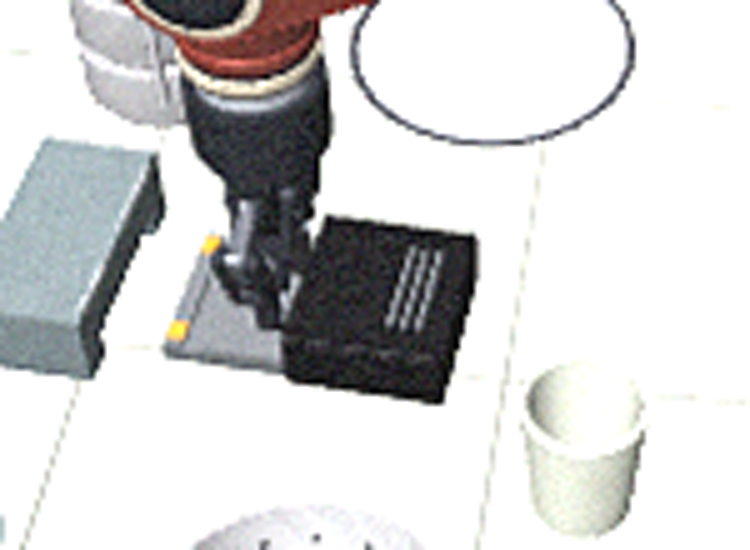

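The pack is out and flat, with tongue contacts visible at crop (210,245) and (180,330). I drag the last 17 mm.

```bash
python3 -m handwheel '[{"dx":0,"dy":0.005,"dz":0,"ax":0,"ay":0,"az":0},{"dx":0,"dy":0.01,"dz":-0.001,"ax":0,"ay":0,"az":0},{"dx":0,"dy":0.014,"dz":-0.001,"ax":0,"ay":0,"az":0},{"dx":0,"dy":0.017,"dz":-0.001,"ax":0,"ay":0,"az":0},{"dx":0,"dy":0.017,"dz":-0.001,"ax":0,"ay":0,"az":0}]' 140
python3 -m handwheel '[{"dx":0,"dy":-0.006,"dz":-0.001,"ax":0,"ay":0,"az":0},{"dx":0,"dy":-0.01,"dz":-0.02,"ax":0,"ay":0,"az":0},{"dx":0,"dy":-0.01,"dz":-0.05,"ax":0,"ay":0,"az":0},{"dx":0,"dy":-0.01,"dz":-0.08,"ax":0,"ay":0,"az":0},{"dx":0,"dy":-0.01,"dz":-0.09,"ax":0,"ay":0,"az":0}]' 140
python3 - <<'E'
from h import *
f=grab('side');cv2.imwrite('pics/s10.png',f['image'])
W=cloud(f);X,Y,Z=[W[...,i] for i in range(3)];br=f['image'].max(-1)
m=((Z>.034)&(Z<.045)&(br<70)&(abs(X-.497)<.08)&(abs(Y)<.08)).astype(np.uint8)
n,lab,st,ce=cv2.connectedComponentsWithStats(m);i=1+np.argmax(st[1:,4]);p=np.stack([X[lab==i],Y[lab==i]],-1).astype(np.float32);print('pack',st[i],cv2.minAreaRect(p))
plan(.5,.1,.08,-4)
E
```

```text
time: 14.4
tool_pos: [0.5529, 0.0008, -0.0089]
tool_rot: [-0.001, -0.682, 0.731, 0.001]
contact_force: [-0.4, 0.5, -0.9]
gripper_width: 0.448
time: 15.02
tool_pos: [0.5666, -0.0004, 0.0857]
tool_rot: [0.002, -0.682, 0.731, -0.002]
contact_force: [0.5, 0.3, -0.4]
gripper_width: 0.447
pack [252 174  40  31 851] ((0.49528968334198, 0.005320649594068527), (0.1023268774151802, 0.09202807396650314), 85.06798553466797)
d [-0.0955  0.0734  0.0053] rv [-0.0047  0.0042  1.5705] | tcp [ 5.665e-01 -4.000e-04  8.570e-02] jaw yaw -94.02 j6 1.51 t 15.07 F [ 1.3 -0.6  0.6] w 0.45
```

View pics/s10.png

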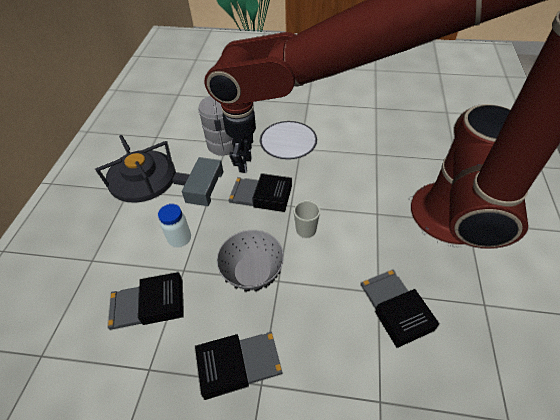

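The pack at (262,190) is flat and clear of the socket, centre (0.495, 0.0055) and yaw about -4.5°. Next I swing the hand to its left side, with the jaw axis along the pack's x.

```bash
python3 -m handwheel '[{"dx":-0.015,"dy":0.012,"dz":0,"ax":0,"ay":0,"az":-0.16},{"dx":-0.03,"dy":0.024,"dz":0,"ax":0,"ay":0,"az":-0.32},{"dx":-0.045,"dy":0.036,"dz":0,"ax":0,"ay":0,"az":-0.48},{"dx":-0.06,"dy":0.048,"dz":0,"ax":0,"ay":0,"az":-0.64},{"dx":-0.0745,"dy":0.059,"dz":0,"ax":0,"ay":0,"az":-0.8}]' 110
python3 -m handwheel '[{"dx":0,"dy":0,"dz":0,"ax":0,"ay":0,"az":-0.16},{"dx":0,"dy":0,"dz":0,"ax":0,"ay":0,"az":-0.32},{"dx":0,"dy":0,"dz":0,"ax":0,"ay":0,"az":-0.48},{"dx":0,"dy":0,"dz":0,"ax":0,"ay":0,"az":-0.64},{"dx":0,"dy":0,"dz":0,"ax":0,"ay":0,"az":-0.762}]' 110
python3 -m handwheel '[{"dx":0,"dy":0,"dz":0,"ax":0,"ay":0,"az":0},{"dx":0,"dy":0,"dz":0,"ax":0,"ay":0,"az":0}]' 110
python3 - <<'E'
from h import *
f=grab('side');cv2.imwrite('pics/s11.png',cv2.resize(cv2.convertScaleAbs(f['image'][100:240,190:340],alpha=1.6,beta=10),None,fx=4,fy=4,interpolation=cv2.INTER_CUBIC))
plan(.513,.078,-.012,-4.5)
E
```

```text
time: 15.7
tool_pos: [0.5094, 0.0788, 0.0807]
tool_rot: [0.0, 0.914, -0.406, -0.001]
contact_force: [-0.1, 0.2, 0.5]
gripper_width: 0.564
time: 16.32
tool_pos: [0.5098, 0.0783, 0.0807]
tool_rot: [0.0, 0.999, -0.037, -0.001]
contact_force: [0.4, -0.7, -0.7]
gripper_width: 0.567
time: 16.58
tool_pos: [0.5102, 0.0783, 0.0813]
tool_rot: [0.0, 0.999, -0.04, -0.001]
contact_force: [-0.3, 0.6, -0.5]
gripper_width: 0.567
d [0.0027 0.0001 0.0934] rv [ 0.0001  0.0007 -0.0018] | tcp [0.5103 0.0783 0.0814] jaw yaw -4.6 j6 0.09 t 16.62 F [ 0.5 -0.3 -0.3] w 0.57
```

View pics/s11.png

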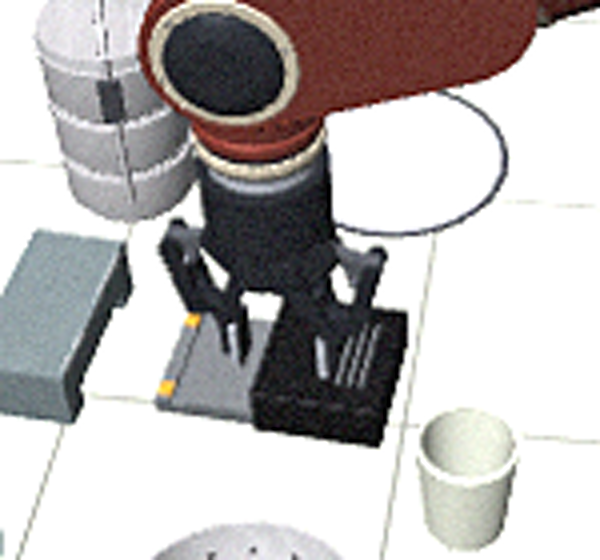

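Run:
```python
from h import *
f=load('side')
for z in(.081,.095,.105,.11,.115): print(z,np.round(proj(f,(.54,.076,z)),1),np.round(proj(f,(.483,.08,z)),1))
W=cloud(f);X,Y,Z=[W[...,i] for i in range(3)]
for lo in np.arange(.05,.18,.01):
    k=(abs(X-.512)<.09)&(abs(Y-.078)<.06)&(Z>=lo)&(Z<lo+.01)&(f['image'].max(-1)<140)&~((abs(X-.388)<.04)&(abs(Y-.11)<.04))
    if k.sum()>3: print(round(lo,2),k.sum(),'x',np.percentile(X[k],[2,98]).round(3),'y',np.percentile(Y[k],[2,50,98]).round(3))
```

```text
0.081 [250.3 195.4   1. ] [271.4 198.5   1. ]
0.095 [249.8 191.9   1. ] [271.2 194.9   1. ]
0.105 [249.5 189.3   1. ] [271.  192.4   1. ]
0.11 [249.3 188.    1. ] [270.9 191.1   1. ]
0.115 [249.1 186.7   1. ] [270.8 189.8   1. ]
0.11 21 x [0.478 0.543] y [0.067 0.086 0.092]
0.12 33 x [0.472 0.548] y [0.073 0.087 0.092]
0.13 46 x [0.473 0.547] y [0.07  0.088 0.093]
0.14 37 x [0.474 0.548] y [0.067 0.086 0.093]
0.15 50 x [0.465 0.563] y [0.078 0.089 0.096]
0.16 124 x [0.458 0.566] y [0.067 0.086 0.097]
0.17 79 x [0.455 0.568] y [0.065 0.088 0.098]
```

The tips are at z ≈ 0.108 for a reported TCP of 0.081, so the offset is again 27 mm. They stand about 11 mm clear of the side face. I lower them by 90 mm.

```bash
python3 -m handwheel '[{"dx":0.002,"dy":0,"dz":0.025,"ax":0,"ay":0,"az":0},{"dx":0.002,"dy":0,"dz":0.05,"ax":0,"ay":0,"az":0},{"dx":0.002,"dy":0,"dz":0.07,"ax":0,"ay":0,"az":0},{"dx":0.002,"dy":0,"dz":0.083,"ax":0,"ay":0,"az":0},{"dx":0.002,"dy":0,"dz":0.09,"ax":0,"ay":0,"az":0}]' 110
python3 -m handwheel '[{"dx":0,"dy":0.003,"dz":0,"ax":0,"ay":0,"az":0},{"dx":0,"dy":0.006,"dz":0,"ax":0,"ay":0,"az":0},{"dx":0,"dy":0.009,"dz":0,"ax":0,"ay":0,"az":0},{"dx":0,"dy":0.012,"dz":0,"ax":0,"ay":0,"az":0},{"dx":0,"dy":0.016,"dz":0,"ax":0,"ay":0,"az":0}]' 110
python3 - <<'E'
from h import *
f=grab('side');cv2.imwrite('pics/s12.png',cv2.resize(cv2.convertScaleAbs(f['image'][100:240,190:340],alpha=1.6,beta=10),None,fx=4,fy=4,interpolation=cv2.INTER_CUBIC))
plan(.49,-.188,-.009,-4.5)
E
```

```text
time: 17.25
tool_pos: [0.5123, 0.0782, -0.0088]
tool_rot: [-0.0, 0.999, -0.04, -0.0]
contact_force: [0.1, -0.9, -0.1]
gripper_width: 0.567
time: 17.88
tool_pos: [0.5116, 0.0623, -0.0079]
tool_rot: [-0.0, 0.999, -0.04, 0.0]
contact_force: [0.8, 2.1, 0.6]
gripper_width: 0.567
d [-0.0017  0.2509  0.001 ] rv [-0.0005 -0.0007 -0.0007] | tcp [ 0.5116  0.062  -0.0079] jaw yaw -4.54 j6 0.05 t 17.93 F [0.2 1.2 1.6] w 0.57
```

View pics/s12.png

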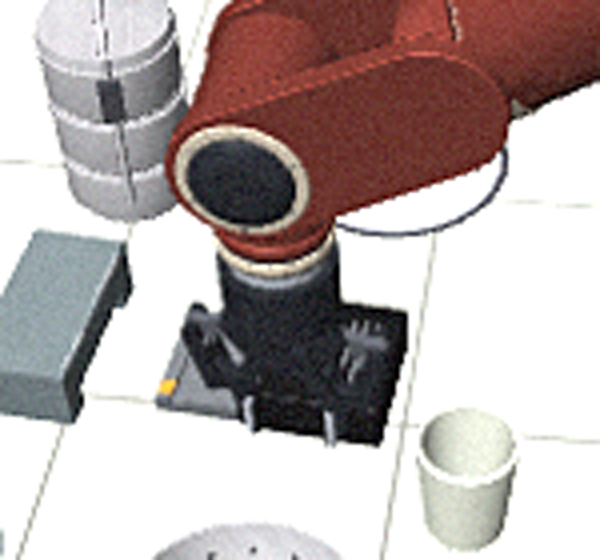

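Both fingers bear on the side face, but the left one is close to the block's rear edge. I back off, shift 8 mm towards the front and push.

```bash
python3 -m handwheel '[{"dx":0,"dy":-0.006,"dz":0,"ax":0,"ay":0,"az":0},{"dx":-0.008,"dy":-0.006,"dz":0,"ax":0,"ay":0,"az":0},{"dx":-0.008,"dy":-0.001,"dz":0,"ax":0,"ay":0,"az":0},{"dx":-0.008,"dy":0.004,"dz":0,"ax":0,"ay":0,"az":0},{"dx":-0.0075,"dy":0.01,"dz":0,"ax":0,"ay":0,"az":0}]' 110
python3 -m handwheel '[{"dx":0.0004,"dy":0.01,"dz":0,"ax":0,"ay":0,"az":0},{"dx":0.0008,"dy":0.02,"dz":0,"ax":0,"ay":0,"az":0},{"dx":0.0012,"dy":0.03,"dz":0,"ax":0,"ay":0,"az":0},{"dx":0.0016,"dy":0.04,"dz":0,"ax":0,"ay":0,"az":0},{"dx":0.002,"dy":0.05,"dz":0,"ax":0,"ay":0,"az":0}]' 110
python3 - <<'E'
from h import *
f=grab('side');cv2.imwrite('pics/s13.png',cv2.resize(cv2.convertScaleAbs(f['image'][80:220,190:340],alpha=1.6,beta=10),None,fx=4,fy=4,interpolation=cv2.INTER_CUBIC))
plan(.49,-.188,-.009,-4.5)
g=grab('top');cv2.imwrite('pics/t13.png',cv2.resize(cv2.convertScaleAbs(g['image'][90:270,250:450],alpha=1.8,beta=10),None,fx=3,fy=3,interpolation=cv2.INTER_CUBIC))
E
```

```text
time: 18.55
tool_pos: [0.5028, 0.0527, -0.0084]
tool_rot: [-0.0, 0.999, -0.04, -0.0]
contact_force: [0.7, 2.5, -0.9]
gripper_width: 0.568
time: 19.18
tool_pos: [0.501, 0.0021, -0.0082]
tool_rot: [-0.0, 0.999, -0.04, -0.0]
contact_force: [-0.1, 2.0, -1.9]
gripper_width: 0.569
d [0.0039 0.1894 0.0011] rv [ 0.0012 -0.0003 -0.0011] | tcp [ 0.5012  0.0011 -0.0081] jaw yaw -4.56 j6 -0.07 t 19.23 F [-2.  -1.4  0.9] w 0.57
```

View pics/s13.png

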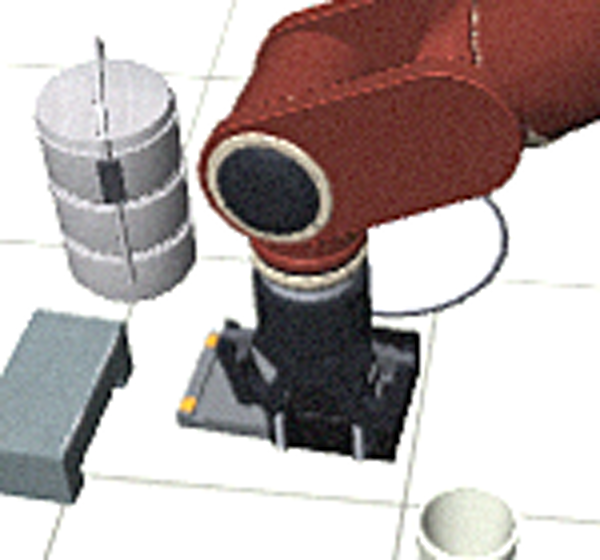

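View pics/t13.png

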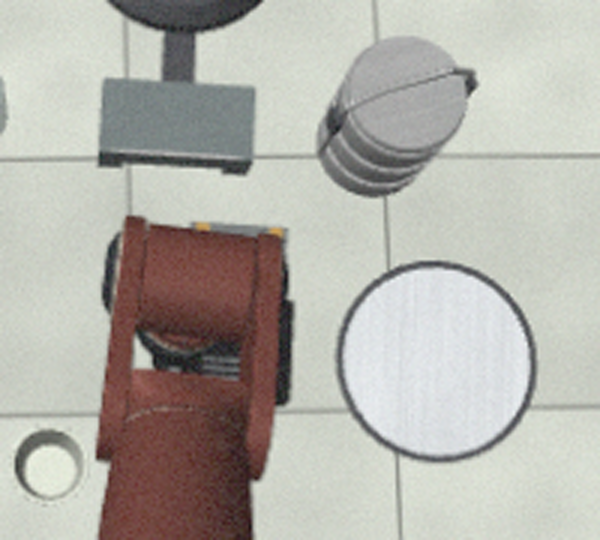

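Pushing squarely. The pack is flat and the tongue tip (top-crop row 225) clears the tiffin foot (row 195) by about 29 mm. I keep going.

```bash
python3 -m handwheel '[{"dx":0.0004,"dy":0.01,"dz":0,"ax":0,"ay":0,"az":0},{"dx":0.0008,"dy":0.02,"dz":0,"ax":0,"ay":0,"az":0},{"dx":0.0012,"dy":0.03,"dz":0,"ax":0,"ay":0,"az":0},{"dx":0.0016,"dy":0.04,"dz":0,"ax":0,"ay":0,"az":0},{"dx":0.002,"dy":0.05,"dz":0,"ax":0,"ay":0,"az":0}]' 110
python3 -m handwheel '[{"dx":0.0004,"dy":0.01,"dz":0,"ax":0,"ay":0,"az":0},{"dx":0.0008,"dy":0.02,"dz":0,"ax":0,"ay":0,"az":0},{"dx":0.0012,"dy":0.03,"dz":0,"ax":0,"ay":0,"az":0},{"dx":0.0016,"dy":0.04,"dz":0,"ax":0,"ay":0,"az":0},{"dx":0.002,"dy":0.05,"dz":0,"ax":0,"ay":0,"az":0}]' 110
python3 - <<'E'
from h import *
f=grab('side');cv2.imwrite('pics/s14.png',cv2.resize(cv2.convertScaleAbs(f['image'][60:220,190:340],alpha=1.6,beta=10),None,fx=3.7,fy=3.7,interpolation=cv2.INTER_CUBIC))
plan(.49,-.188,-.009,-4.5)
g=grab('top');cv2.imwrite('pics/t14.png',cv2.resize(cv2.convertScaleAbs(g['image'][90:270,250:450],alpha=1.8,beta=10),None,fx=3,fy=3,interpolation=cv2.INTER_CUBIC))
E
```

```text
time: 19.9
tool_pos: [0.4994, -0.0477, -0.008]
tool_rot: [-0.0, 0.999, -0.04, 0.0]
contact_force: [0.1, 4.4, 2.3]
gripper_width: 0.57
time: 20.52
tool_pos: [0.4972, -0.0978, -0.0082]
tool_rot: [-0.0, 0.999, -0.039, -0.0]
contact_force: [0.8, 4.2, 3.4]
gripper_width: 0.569
d [-0.      0.0892  0.0009] rv [ 0.0017 -0.     -0.0009] | tcp [ 0.4971 -0.0991 -0.0082] jaw yaw -4.55 j6 -0.26 t 20.57 F [0.4 0.4 0.6] w 0.57
```

View pics/s14.png

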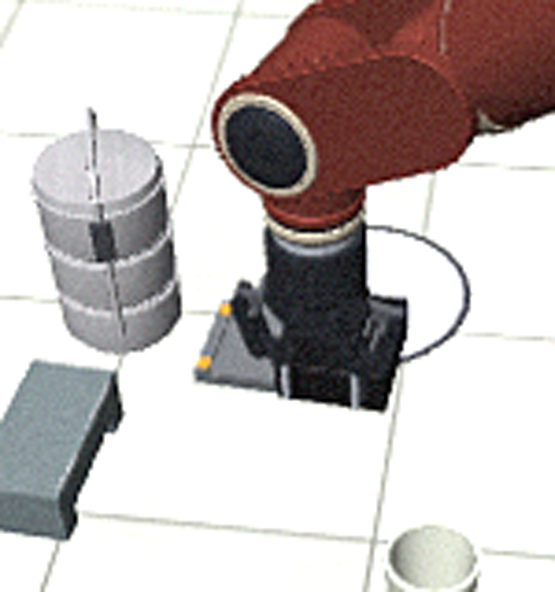

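View pics/t14.png

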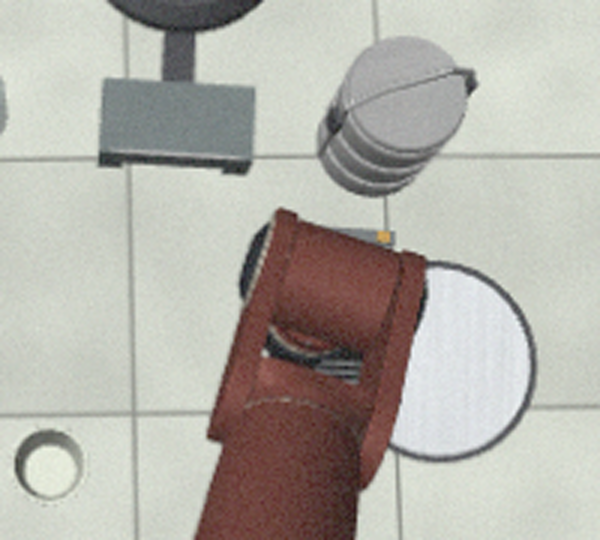

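Tongue tip at top-crop (360,235), still clear of the tiffin. About 89 mm remain, so I push 85 mm and slow down at the end.

```bash
python3 -m handwheel '[{"dx":0,"dy":0.01,"dz":0,"ax":0,"ay":0,"az":0},{"dx":0,"dy":0.02,"dz":0,"ax":0,"ay":0,"az":0},{"dx":0,"dy":0.03,"dz":0,"ax":0,"ay":0,"az":0},{"dx":0,"dy":0.04,"dz":0,"ax":0,"ay":0,"az":0},{"dx":0,"dy":0.05,"dz":0,"ax":0,"ay":0,"az":0}]' 110
python3 -m handwheel '[{"dx":0,"dy":0.01,"dz":0,"ax":0,"ay":0,"az":0},{"dx":0,"dy":0.019,"dz":0,"ax":0,"ay":0,"az":0},{"dx":0,"dy":0.027,"dz":0,"ax":0,"ay":0,"az":0},{"dx":0,"dy":0.033,"dz":0,"ax":0,"ay":0,"az":0},{"dx":0,"dy":0.037,"dz":0,"ax":0,"ay":0,"az":0}]' 110
python3 -m handwheel '[{"dx":0,"dy":0,"dz":0,"ax":0,"ay":0,"az":0},{"dx":0,"dy":-0.008,"dz":0,"ax":0,"ay":0,"az":0},{"dx":0,"dy":-0.02,"dz":0,"ax":0,"ay":0,"az":0},{"dx":0,"dy":-0.04,"dz":-0.01,"ax":0,"ay":0,"az":0},{"dx":0,"dy":-0.08,"dz":-0.03,"ax":0,"ay":0,"az":0}]' 110
python3 - <<'E'
from h import *
f=grab('side');cv2.imwrite('pics/s15.png',f['image'])
W=cloud(f);X,Y,Z=[W[...,i] for i in range(3)];br=f['image'].max(-1)
m=((Z>.034)&(Z<.045)&(br<75)&(abs(X-.485)<.09)&(abs(Y+.249)<.08)).astype(np.uint8)
n,lab,st,ce=cv2.connectedComponentsWithStats(m);i=1+np.argmax(st[1:,4]);p=np.stack([X[lab==i],Y[lab==i]],-1).astype(np.float32);print('pack',st[i],cv2.minAreaRect(p))
plan(.49,-.05,.15,-4.5)
E
```

```text
time: 21.25
tool_pos: [0.4928, -0.1477, -0.0086]
tool_rot: [-0.0, 0.999, -0.04, -0.0]
contact_force: [1.2, 2.3, -1.4]
gripper_width: 0.567
time: 21.88
tool_pos: [0.4903, -0.1842, -0.0082]
tool_rot: [-0.0, 0.999, -0.04, 0.0]
contact_force: [-0.1, 2.1, -1.3]
gripper_width: 0.569
time: 22.5
tool_pos: [0.4962, -0.1027, 0.022]
tool_rot: [-0.0, 0.999, -0.04, -0.001]
contact_force: [0.7, 0.5, -0.0]
gripper_width: 0.57
pack [290 121  15  24 151] ((0.45294904708862305, -0.24330075085163116), (0.0456012561917305, 0.1103711873292923), 7.343647480010986)
d [-0.0116 -0.0486 -0.1249] rv [-0.0023 -0.0033  0.0015] | tcp [ 0.4983 -0.0991  0.0251] jaw yaw -4.42 j6 -0.27 t 22.55 F [1.9 3.1 1.6] w 0.57
```

View pics/s15.png

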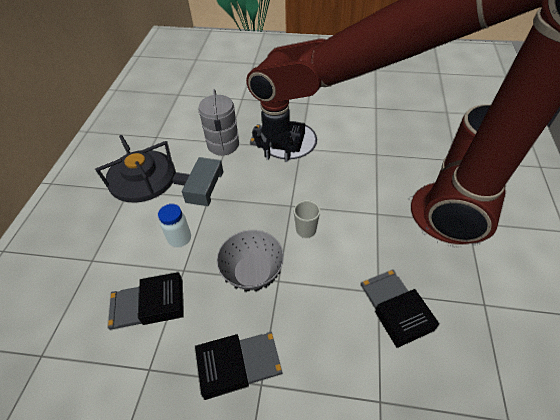

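The pack (288,137) is mostly hidden behind the hand, so I retreat before measuring.

```bash
python3 -m handwheel '[{"dx":0,"dy":-0.01,"dz":-0.04,"ax":0,"ay":0,"az":0},{"dx":0,"dy":-0.03,"dz":-0.09,"ax":0,"ay":0,"az":0},{"dx":-0.02,"dy":-0.07,"dz":-0.14,"ax":0,"ay":0,"az":0},{"dx":-0.05,"dy":-0.12,"dz":-0.18,"ax":0,"ay":0,"az":0},{"dx":-0.08,"dy":-0.17,"dz":-0.2,"ax":0,"ay":0,"az":0}]' 110
python3 -m handwheel '[{"dx":0,"dy":-0.02,"dz":0,"ax":0,"ay":0,"az":0},{"dx":0,"dy":-0.02,"dz":0,"ax":0,"ay":0,"az":0},{"dx":0,"dy":-0.02,"dz":0,"ax":0,"ay":0,"az":0}]'
cat > chk.py <<'E'
from h import *
import sys
for nm in('top','side'):
    f=grab(nm);cv2.imwrite(f'pics/{nm}_{sys.argv[1]}.png',f['image'])
    W=cloud(f);X,Y,Z=[W[...,i] for i in range(3)];br=f['image'].max(-1)
    def q(l,cx,cy,h,z0,z1,dark=False):
        m=(Z>z0)&(Z<z1)&(abs(X-cx)<h)&(abs(Y-cy)<h)
        if dark:m&=br<75
        n,lab,st,ce=cv2.connectedComponentsWithStats(m.astype(np.uint8))
        if n<2: return print(nm,l,None)
        i=1+np.argmax(st[1:,4]);p=np.stack([X[lab==i],Y[lab==i]],-1).astype(np.float32)
        r=cv2.minAreaRect(p);print(nm,l,st[i,4],'c',np.round(r[0],4),'sz',np.round(r[1],4),'ang',round(r[2],1),'z',np.median(Z[lab==i]).round(4))
    q('pack',.485,-.249,.1,.034,.045,True);q('cup',.388,.11,.07,.079,.09);q('jar',.72,.177,.06,.1,.116);q('tiffin',.69,-.195,.09,.13,.2);q('colander',.512,.237,.1,.06,.07)
plan(.49,-.188,-.009,-4.5)
E
python3 chk.py 16
```

```text
time: 23.18
tool_pos: [0.4347, 0.0642, 0.2208]
tool_rot: [-0.0, 0.999, -0.04, 0.002]
contact_force: [-0.0, 0.3, 0.3]
gripper_width: 0.572
time: 23.55
tool_pos: [0.4362, 0.0821, 0.2174]
tool_rot: [0.0, 0.999, -0.039, -0.0]
contact_force: [-0.0, 0.1, 0.7]
gripper_width: 0.568
top pack 1181 c [ 0.4831 -0.244 ] sz [0.1017 0.0935] ang 84.7 z 0.0403
top cup 32 c [0.4172 0.1106] sz [0.0089 0.0387] ang 7.0 z 0.085
top jar 369 c [0.722  0.1768] sz [0.0559 0.0553] ang 50.8 z 0.1108
top tiffin 1431 c [ 0.6898 -0.1964] sz [0.1054 0.1042] ang 61.8 z 0.1607
top colander 110 c [0.5665 0.2767] sz [0.0318 0.1231] ang 20.0 z 0.0655
side pack 176 c [ 0.4776 -0.2128] sz [0.0445 0.0696] ang 84.7 z 0.0405
side cup 173 c [0.388  0.1104] sz [0.0635 0.067 ] ang 6.1 z 0.0844
side jar 377 c [0.7192 0.1774] sz [0.0553 0.0548] ang 86.0 z 0.1104
side tiffin 876 c [ 0.6892 -0.1927] sz [0.1036 0.1043] ang 56.9 z 0.1593
side colander 371 c [0.5083 0.2443] sz [0.1588 0.1403] ang 1.5 z 0.0663
d [0.0752 0.2643 0.2261] rv [ 0.0003  0.001  -0.0015] | tcp [0.4364 0.0815 0.2171] jaw yaw -4.59 j6 0.1 t 23.65 F [ 0.6 -0.   0.6] w 0.57
```

Run:
```python
import cv2,numpy as np
a=cv2.imread('pics/top_16.png')[80:280,160:460];b=cv2.imread('pics/side_16.png')[70:280,140:440]
b=cv2.resize(b,(300,210));a=cv2.resize(a,(300,200))
cv2.imwrite('pics/c16.png',cv2.resize(cv2.convertScaleAbs(np.vstack([a,b]),alpha=1.5),None,fx=1.45*1.8/1.8,fy=1.45))
```

```text
(no output)
```

View pics/c16.png

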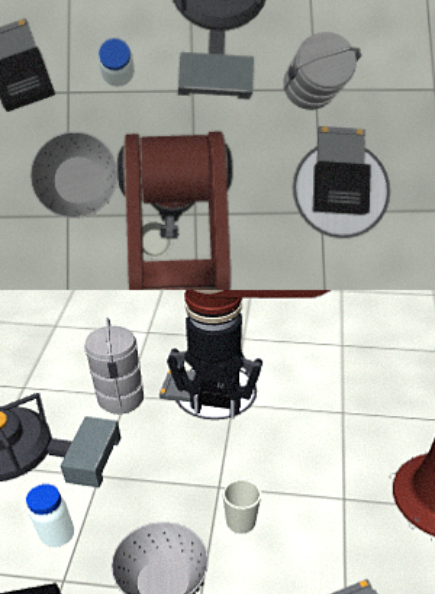

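The pack block is at (0.483, -0.244) and the plate centre at (0.485, -0.249), about 6 mm apart against 27 mm allowed. The cup is upright at (0.388, 0.110), and the jar, tiffin and colander are unchanged. The hand is in free air, so I hand the job in.

```bash
python3 -c "
from plant import manip
print(manip.job_done())"
```

```text
the job is handed in; nothing more can be done
None
```

The battery pack is unplugged and lies flat on the charging plate, and I handed the job in at about 24 s; no verdict was reported.

**What I did:**
- I lifted the cup, which was the one in the way, and set it down upright at (0.388, 0.110).
- I drew the pack out of the socket with the fingertips on its rear face.
- I pushed it squarely onto the plate with both fingers against its left side.

**Last checks:**
- **Pack:** the top camera put the block about 6 mm from the plate's centre, against 27 mm allowed. Its top was at 40 mm, so it lies flat.
- **Jar and tiffin:** their positions matched the start to about 1 mm.
- **Colander:** it looked unmoved in both pictures, but the camera numbers cover only part of its rim, so they do not pin its position to the millimetre.
- **Hand:** it was in free air, with force near zero.

**What failed or disagreed:**
- **First drag:** it missed. The real fingertips sat about 27 mm above the reported tool point at that opening, so they passed over the block without touching it. I measured the offset from the picture and redid the drag lower.
- **Blocked views:** in the last pictures the hand partly hid the pack in the side view and the cup in the top view. Each position therefore rests on one camera.

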